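# Fit the insulating slab and front heat-shield plate of a burner hearth

## Robot

A 6-joint arm with a two-finger parallel gripper is mounted at the origin on the work surface. World frame = base frame: x ahead of the robot, y to its left, z up, the work surface at z = 0. Lengths are in mm, angles in rad, forces in N, time in s.
With the tool pointing down it reaches from about 300 to 825 mm from the base axis. Payload 5.4 kg.
Tool frame: the origin (TCP) lies at the very end of the fingers, on their centre line; the grasp point (between the pads) lies env.grasp_offset behind it (env.grasp_offset is the distance from the TCP to the grasp point, in mm); z points along the fingers, x is the direction in which the jaws open and shut, and the axes are right-handed (so a half turn about z gives the same grasp; the last joint's range is limited). The gripper opens to 92 mm and grips with 3 to 60 N. Pads are 20 mm wide; open, the fingers measure 128 mm over their backs; the gripper's body (75 mm by 189 mm) begins 69 mm behind the grasp point.
Start: joints at [0.947, 0.158, 1.597, -0, 1.386, -0.21], TCP at [231.21, 526.448, 214.601] pointing down, gripper open.
Joint ranges: [-2.91, 2.91], [-0.94, 2.29], [0.18, 2.7], [-1.29, 4.43], [0.17, 2.64], [-3, 3]. Speed limits (rad/s): [2.57, 2.57, 3.14, 3.14, 3.14, 3.14].

## Interface

Orientations are given as a unit quaternion [w, x, y, z].
In Python, from bench import env, get_image, camera_model, find_in, silhouettes gives the robot as it stands.
- The arm moves only by the shell command python3 -m jog 'ROWS' [OPENING]. ROWS is JSON, a list of rows, each an object of numbers: "dx", "dy", "dz": the shift along the tool's x, y, z in m; "roll": the turn about the tool's z in degrees. In form: [{"dx": .., "dy": .., "dz": .., "roll": ..}, ...]. A call has 1 to 20 rows; each row is the pose to reach, as a shift and turn from the pose commanded when the call began, along the tool's axes at that moment; what a row does not reach only later rows make up. A row lasts 1/8 s, in which the tool goes at most 62.5 mm and 10.7 degrees, less where a joint would pass 70% of its speed; a pose out of reach is approached as far as the arm can. A call with a gripper value outside its range is refused whole. OPENING is the opening, from 0 (shut) to 1 (fully open), set as the call begins (- or left out, the last holds). The fingers move at their own pace and stop on an object; the grip force is fixed at half the most. Time passes only in rows, so rows that repeat a pose let the fingers close. It gives the time, the measured TCP pose, the force and the opening at its end, in the units of the state.
- env.sense(): the state, without advancing time (a new reading comes with each control period).
- get_image(name): name is "scene" or "top"; returns (picture, depth): 400x640x3 uint8, red, green, blue; 400x640 float32, mm along the optical axis (not along the pixel's ray), 0 where there is no reading.
- camera_model(name): a dict with "fx", "fy", "cx", "cy" (pixels), "k1" (the pictures are not rectified: a ray, as slopes to the right and down, at radius r is drawn at 1 + k1 r^2 times it, then the intrinsics apply), "rvec" (rotation vector, rad) and "tvec" (3), from world to camera coordinates, as OpenCV has them. Camera axes: x right, y down, z forward; pixel columns grow to the right and rows downward; lengths in mm; the calibration is good to about 2 mm. A picture is of the moment at which its call begins. camera_model takes no time and is no camera call.
- env.close_job(): hands the job in, once; it reports no verdict.
Trained networks look in the newest picture that a camera, given by its name, has taken for a name from the list of things; names that differ only in an ending like _2 or _b are one class to them, and where a whole thing is asked for, a point or a joint stands for the part that bears it (a point fixed in the world has none). Each returns a list of dicts, best first, with "conf" (0 to 1); they miss things now and then, are a little off and sometimes report something else, mostly with a low value. They report only what shows in the picture. A call takes as long as a camera call. They do not tell look-alikes from the thing itself.
- find_in(camera, thing): "xyz" ([x, y, z] in mm, in the coordinates of the camera as it stood for that picture, good to about 4 mm: the middle of the surface that is visible of it).
- silhouettes(camera, thing): "region" (400x640 bool, what is visible of it).
The state is a dict: "time": time; "joints": joint angles; "dq": joint speeds; "effort": joint torques, N m; "tcp_pos": TCP position; "tool_rot": TCP orientation; "contact_force": force on the tool from outside, world axes, zero at the start; "torque": the same for the moment, N m; "gripper_width": finger opening in mm.
Only numpy, scipy, OpenCV 4.12 (cv2) and the standard library are available. Lean on these libraries where they do the work, as an engineer would, in place of code of your own. Each camera call takes 0.05 s, during which the arm holds its last target. There are 200 camera calls.

## Task

Fit the front of the burner hearth: lay the insulating slab in the tray, centred, with its back edge under the overlapping back plate and up against the block, and let go of it. Then lay the aluminium apron plate on the slab, upturned lip at the front and in line with the back plate, and slide its back edge under the back plate, fully home against the block, without lifting the back plate. Finish while still holding the apron pressed firmly down and flat on the slab, as until its adhesive takes; leave everything else on the bench where it is.

Things in the scene. Friction and masses are not known exactly. Their poses are not given: they have to be found in the camera images.
- hearth: fixed burner hearth: steel drip tray 280 (x) x 170 (y) mm, floor 6 mm above the bench, rim 5 mm above the floor. Tan insulating block on its rear half, 116 wide, 16 high above the floor. Origin: on the bench, mid-width, under the block's front face; x points into the block, y along its face, z up. The empty bay lies at x -141 to 0 mm, y +-81 mm, on the robot's side of the block
- backplate (a joint): hinge of the back plate on the block, at its rear, rad: 0 = lying flat, grows as the front edge lifts. Aluminium plate 4 mm thick, 120 wide, 136 from hinge to front edge, held down only by its weight (1.5 N lifts the front edge). It overhangs the block by 25 mm, underside 16 mm above the tray floor: 4 mm clear over the fitted apron's flange
- lap_edge (a point): middle of the lower front edge of the back plate's overhang (at x = -25 mm, z = 22 mm in the hearth's frame when flat)
- slab: loose rigid insulating slab, tan vermiculite board, 105 (x) x 68 (y) x 8 mm, about 80 g; origin at the centre of its underside, x along its length
- slab_mid (a point): centre of the slab, half-way up. Fitted, it lies 52.5 mm in front of the block's face (x = -52.5 mm, y = 0, z = 10 mm in the hearth's frame), its long side along the hearth's x
- apron: loose aluminium plate, 180 g: flat flange 95 (x) x 120 (y) x 4 mm with a lip standing along its whole front edge, 9 mm thick, 32 mm high over the underside. Origin: underside, middle of the front (lip) edge; x from the lip to the back edge, y along the lip. Fitted: origin at x -95, y 0, z 14 mm in the hearth's frame, x along its x, lip 10 mm behind the slab's front edge
- apron_lip (a point): middle of the apron's lip: 4.5 mm behind its front face, mid-width, 18 mm above the underside; the lip can be pinched here from above across its 9 mm
- apron_back (a point): middle of the apron's back edge (the one to tuck), half-way up its 4 mm thickness, 95 mm from the origin
- glue: loose glue stick standing upright, 27 mm across, 100 mm high; origin under its foot; leave alone
- dropper: loose clear bottle with a white cap, 32 mm across, 110 mm high, standing; origin under its foot; leave alone
- jaw: loose plaster jaw model with waxed-up teeth, 50 x 66 x 32 mm; origin under its middle; leave alone
- waxbox: loose closed cardboard box of wax sheets, 80 x 155 x 28 mm; origin under its middle; leave alone
- dispenser: loose clear box with a roll of marking foil, 30 x 62 x 56 mm, standing; origin under its middle; leave alone
- waxknife: loose wax knife lying on the bench, 150 mm long, 12 mm thick; origin about 2 mm from mid-length on its underside, x towards the blade; leave alone
- dish: loose empty white porcelain dish, 64 mm across, 20 mm high; origin under its middle; leave alone
There are look-alikes about, which are no part of the job. Several things look just like the slab: the one meant starts nearest to the robot's base. Of the things that look like the apron, the smaller one is meant.

How it is judged (in metres and radians):
On the way, in this order (a step that is already met when the one before it is completed fails the run):
1. the slab lies in the tray, centred, its back edge under the lap and against the block, released (x of slab_mid in the frame of hearth between -0.0625 and -0.045 m and y of slab_mid in the frame of hearth between -0.012 and 0.012 m and z of slab_mid in the frame of hearth between 0.008 and 0.012 m and angle between slab_mid's own z axis and vertical below 0.03 rad and angle between the x axis of slab_mid and the x axis of hearth, either way round below 0.12 rad and contact force between the fingers and slab below 0.2 N), for 0.2 s.
2. the apron lies on the slab with its back edge tucked home under the back plate, which lies flat (x of apron_back in the frame of hearth above -0.01 m and x of apron_lip in the frame of hearth below -0.08 m and z of apron_back in the frame of hearth between 0.014 and 0.0185 m and angle between apron's own z axis and vertical below 0.04 rad and value of joint backplate below 0.02 rad and y of apron_back in the frame of hearth between -0.015 and 0.015 m), for 0.2 s.
At the end, for the whole second after the job is handed in: Slab flat in the tray, centred to 12 mm, back edge within 10 mm of the block; apron flat on it (0.03 rad), centred to 12 mm, lip in front, back edge under the lap within 8 mm of the block; back plate down (under 0.015 rad); fingers still pressing the apron on the slab with over 5 N (x of slab_mid in the frame of hearth between -0.0625 and -0.045 m and y of slab_mid in the frame of hearth between -0.012 and 0.012 m and z of slab_mid in the frame of hearth between 0.008 and 0.012 m and angle between each of slab_mid, apron's own z axis and vertical below 0.03 rad and angle between the x axis of slab_mid and the x axis of hearth, either way round below 0.12 rad and x of apron_back in the frame of hearth above -0.008 m and x of apron_lip in the frame of hearth below -0.08 m and y of apron_back in the frame of hearth between -0.012 and 0.012 m and z of apron_back in the frame of hearth between 0.014 and 0.018 m and angle between the x axis of apron and the x axis of hearth, either way round below 0.1 rad and value of joint backplate below 0.015 rad and contact force between apron and slab above 5 N and contact force between the fingers and apron above 2 N and linear speed of apron below 0.01 m/s); the arm keeps its last pose, push and grip.
It fails at once if the back plate is lifted (its front edge by more than about 6 mm) (value of joint backplate above 0.045 rad).
It fails at once if something else on the bench is knocked out of place (distance of any of glue, dropper, jaw, waxbox, dispenser, waxknife, dish from where it was at the start of the episode above 0.03 m).
It also fails if it takes over 51 s, if anything falls off the work surface, if the arm or the gripper's body presses on something with over 40 N, if the wrist force passes 120 N, or if a joint passes its speed limit or range.

## Working session

There is one attempt and no reset: what is moved stays moved. The work goes in short steps, Python scripts to look and compute and a shell command to move; the robot and the scene stay as the last step left them, time stands still between calls to the robot, and variables do not carry over. Pictures are saved under pics/ and viewed, about 8 in all and at most 12, crops included, and the job is handed in when it is done.

```bash
mkdir -p pics; ls
cat > h.py <<'E'
import numpy as np, cv2, sys
from bench import env, get_image, camera_model, find_in, silhouettes
from scipy.spatial.transform import Rotation as R
def cam(n):
    c=camera_model(n); return c, R.from_rotvec(np.ravel(c["rvec"])).as_matrix(), np.ravel(c["tvec"])
def w(n,p):
    c,r,t=cam(n); return r.T@(np.asarray(p,float)-t)
def proj(n,P):
    c,r,t=cam(n); p=r@np.asarray(P,float)+t; a,b=p[0]/p[2],p[1]/p[2]; s=1+c["k1"]*(a*a+b*b)
    return np.array([c["fx"]*a*s+c["cx"],c["fy"]*b*s+c["cy"]])
def cloud(n,d,mask=None):
    c,r,t=cam(n); m=d>0
    if mask is not None: m&=mask
    v,u=np.nonzero(m); K=np.array([[c["fx"],0,c["cx"]],[0,c["fy"],c["cy"]],[0,0,1.]])
    q=cv2.undistortPoints(np.stack([u,v],1).astype(float)[:,None],K,np.array([c["k1"],0,0,0.]))[:,0]
    z=d[v,u]; return (np.c_[q*z[:,None],z]-t)@r, np.c_[u,v]
def save(n,im): cv2.imwrite("pics/"+n+".png",im[...,::-1])
E
python3 - <<'E'
from h import *
ims=[]
for n in("top","scene"):
    im,d=get_image(n); ims.append(im); print(n,camera_model(n))
    np.savez("/tmp/"+n,im=im,d=d)
    for k in("slab","apron","hearth","glue","dropper","jaw","waxbox","dispenser","waxknife","dish"):
        for f in find_in(n,k):
            P=w(n,f["xyz"]); print(n,k,round(f["conf"],2),P.round(),proj(n,P).round())
    save(n+"0",im)
print(env.sense(),env.grasp_offset)
E
```

```text
pics
top {'fx': 504.5452753217436, 'fy': 504.5452753217436, 'cx': 320.54371823427647, 'cy': 208.8648288630277, 'k1': -0.017061969749678472, 'rvec': array([ 2.07281962, -2.1596363 ,  0.22165324]), 'tvec': array([ -44.71575716,  481.54941295, 1483.59835401])}
top slab 0.88 [ 455. -317.    8.] [402. 216.]
top slab 0.77 [ 486. -468.   11.] [449. 204.]
top slab 0.57 [ 332. -532.    7.] [474. 253.]
top apron 0.88 [251. 343.  10.] [189. 291.]
top apron 0.62 [460. 284.   5.] [209. 222.]
top hearth 0.56 [616.  49.   6.] [283. 171.]
top glue 0.69 [ 699. -267.   85.] [384. 134.]
top dropper 0.67 [670. 276.  73.] [207. 151.]
top jaw 0.77 [601. 397.  18.] [172. 179.]
top jaw 0.68 [ 662. -407.   29.] [426. 149.]
top waxbox 0.75 [ 664. -409.   27.] [427. 149.]
top waxknife 0.47 [399. -39.  10.] [313. 237.]
top dish 0.55 [ 625. -259.   13.] [380. 164.]
scene {'fx': 433.6593898536183, 'fy': 433.6593898536183, 'cx': 316.225800587764, 'cy': 199.62852332375954, 'k1': -0.041742131987516855, 'rvec': array([ 2.16877285,  0.78371271, -0.34158384]), 'tvec': array([-324.09001492, -182.54196697, 1651.75700314]
[... 803 characters left out ...]
268.]
{'time': 1.1, 'joints': array([ 9.46878783e-01,  1.58386690e-01,  1.59698989e+00, -1.31840220e-05,
        1.38621424e+00, -2.10087105e-01]), 'dq': array([ 0.00050605,  0.00073613, -0.00142522,  0.00137004, -0.00169847,
       -0.00165089]), 'effort': array([ 2.18384607e-04, -3.85567653e+01, -3.22368264e+01,  7.02450494e-02,
        3.07055027e-02,  3.60176409e-05]), 'tcp_pos': array([231.22545946, 526.44201703, 214.6136979 ]), 'tool_rot': array([5.71528815e-06, 8.37292409e-01, 5.46755359e-01, 3.18840372e-06]), 'contact_force': array([ 0.26207401, -0.16907728, -0.23395939]), 'torque': array([-0.01194089,  0.02216483, -0.00289304]), 'gripper_width': 91.58854380825888} 18.700000000000003
```

Run:
```python
from h import *
z=np.load("/tmp/top.npz"); im,d=z["im"],z["d"]
for n in("slab","apron","hearth"):
    for s in silhouettes("top",n):
        m=s["region"]; P,uv=cloud("top",d,m)
        if n=="slab" or n=="apron":
            r=cv2.minAreaRect(P[:,:2].astype(np.float32)); print(n,round(s["conf"],2),"rect",np.round(r[0],1),np.round(r[1],1),round(r[2],1),"z pct",np.percentile(P[:,2],[5,50,90,98]).round(1),len(P),uv.mean(0).round())
            hi=P[P[:,2]>18] if n=="apron" else []
            if len(hi)>5:
                r=cv2.minAreaRect(hi[:,:2].astype(np.float32)); print("  lip",len(hi),np.round(r[0],1),np.round(r[1],1),round(r[2],1))
            print("  box",cv2.boxPoints(cv2.minAreaRect(P[:,:2].astype(np.float32))).round().tolist())
        else:
            print(n,round(s["conf"],2),len(P),uv.min(0),uv.max(0))
# block/plate top: z 23..30 near hearth
P,uv=cloud("top",d)
near=(abs(P[:,0]-640)<170)&(abs(P[:,1]-45)<170)
for lo,hi in((22,31),(8,14.5)):
    m=near&(P[:,2]>lo)&(P[:,2]<hi); g=np.zeros(d.shape,np.uint8); g[uv[m,1],uv[m,0]]=1
    nn,l,st,_=cv2.connectedComponentsWithStats(g)
    for i in np.argsort(-st[1:,4])[:2]+1:
        q=l[uv[:,1],uv[:,0]]==i; r=cv2.minAreaRect(P[q,:2].astype(np.float32)); print(lo,"comp",st[i],np.round(r[0],1),np.round(r[1],1),round(r[2],2),np.median(P[q,2]),cv2.boxPoints(r).round().tolist())
save("top_crop",cv2.resize(im[90:320,130:530],None,fx=2,fy=2,interpolation=cv2.INTER_CUBIC))
```

```text
slab 0.9 rect [ 486.7 -469.1] [ 71.7 106.7] 14.9 z pct [ 2.4  8.  12.8 15. ] 726 [449. 204.]
  box [[438.0, -427.0], [466.0, -530.0], [535.0, -511.0], [508.0, -408.0]]
slab 0.67 rect [ 330.8 -538. ] [113.6  71.6] 68.2 z pct [ 2.   8.7 13.1 16.1] 782 [476. 253.]
  box [[277.0, -577.0], [343.0, -604.0], [385.0, -499.0], [319.0, -472.0]]
slab 0.57 rect [ 456.6 -316.8] [105.2  69. ] 7.7 z pct [ 2.9  8.5 12.8 15.6] 716 [402. 216.]
  box [[400.0, -290.0], [409.0, -358.0], [513.0, -344.0], [504.0, -276.0]]
apron 0.85 rect [250.7 342.8] [181.3 141.5] 85.9 z pct [ 0.6  6.8 16.7 47.9] 2634 [189. 292.]
  lip 260 [220.9 345.1] [169.1  76.6] 87.7
  box [[174.0, 257.0], [315.0, 247.0], [328.0, 428.0], [187.0, 438.0]]
apron 0.78 rect [457.7 286. ] [122.7  97.3] 71.4 z pct [-0.9  5.5 24.6 34.4] 1179 [208. 223.]
  lip 128 [416.2 298.7] [117.9   9.7] 71.9
  box [[392.0, 243.0], [484.0, 212.0], [523.0, 329.0], [431.0, 360.0]]
hearth 0.97 4595 [246 124] [316 217]
22 comp [ 262  127   47   52 1376] [671.6  40.5] [120.5 149.3] 75.87 26.542352434523732 [[584.0, 0.0], [729.0, -36.0], [759.0, 81.0], [614.0, 117.0]]
22 comp [231 113   8   4  14] [803.2 198.2] [ 7.9 23.5] 12.07 26.02830939880715 [[797.0, 209.0], [802.0, 186.0], [810.0, 188.0], [805.0, 211.0]]
8 comp [257 185  26  21 134] [541.4  95. ] [82.2 57.2] 26.2 9.996287104617744 [[492.0, 102.0], [517.0, 51.0], [591.0, 87.0], [566.0, 139.0]]
8 comp [281 185  24  31 131] [521.6  14.9] [64.  82.8] 62.17 10.071258131743278 [[470.0, 6.0], [543.0, -33.0], [573.0, 24.0], [500.0, 63.0]]
```

View pics/top_crop.png

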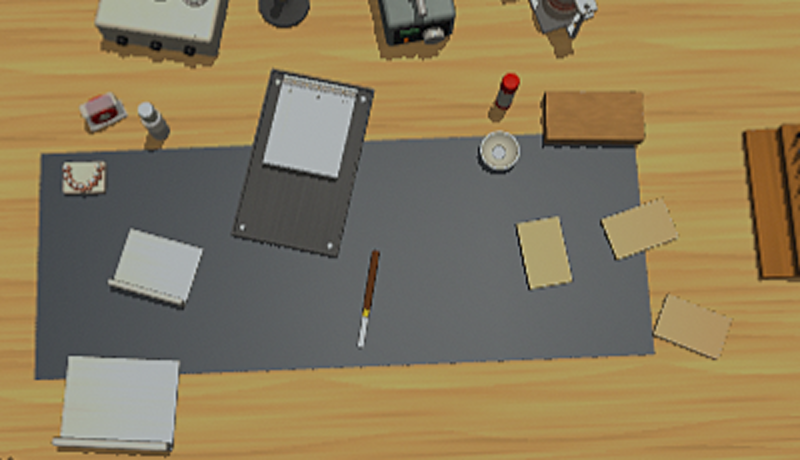

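View pics/scene0.png

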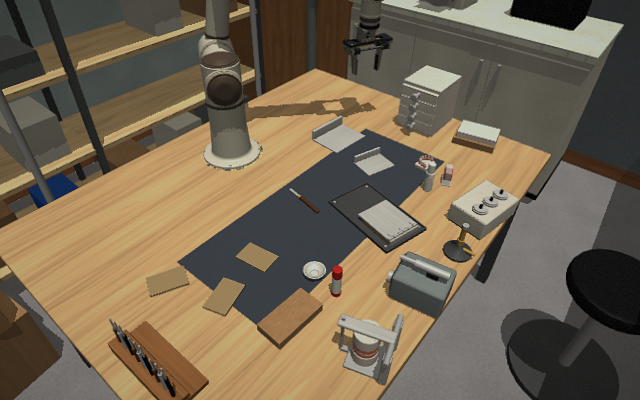

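```bash
cat >> h.py <<'E'
def plane(n,uv,z):
    c,r,t=cam(n); K=np.array([[c["fx"],0,c["cx"]],[0,c["fy"],c["cy"]],[0,0,1.]])
    q=cv2.undistortPoints(np.asarray(uv,float).reshape(-1,1,2),K,np.array([c["k1"],0,0,0.]))[:,0]
    dr=np.c_[q,np.ones(len(q))]@r; o=-r.T@t; s=(z-o[2])/dr[:,2]; return o+dr*s[:,None]
def rectfit(n,mask,z):
    # upsample the mask, contour at half level -> plane -> min rectangle
    k=8; M=cv2.resize(cv2.GaussianBlur(mask.astype(np.float32),(0,0),.8),None,fx=k,fy=k,interpolation=cv2.INTER_LINEAR)
    cs,_=cv2.findContours((M>.5).astype(np.uint8),cv2.RETR_EXTERNAL,cv2.CHAIN_APPROX_NONE)
    c=max(cs,key=cv2.contourArea)[:,0]; P=plane(n,(c+.5)/k-.5,z)[:,:2].astype(np.float32)
    return cv2.minAreaRect(P)
E
python3 - <<'E'
from h import *
z=np.load("/tmp/top.npz"); im,d=z["im"],z["d"]
for n in("top","scene"):
    for k,zz in(("slab",8),("hearth",11),("apron",4)):
        for s in silhouettes(n,k):
            r=rectfit(n,s["region"],zz); print(n,k,round(s["conf"],2),np.round(r[0],1),np.round(r[1],1),round(r[2],2),cv2.boxPoints(r).round(1).tolist())
# plate bright mask at z=26
for n in("top","scene"):
    zz=np.load("/tmp/%s.npz"%n); I=zz["im"].astype(int); P,uv=cloud(n,zz["d"])
    g=np.zeros(I.shape[:2],np.uint8); m=(abs(P[:,0]-671)<110)&(abs(P[:,1]-40)<110); g[uv[m,1],uv[m,0]]=1
    g&=(I.min(2)>(130 if n=="top" else 110)).astype(np.uint8)
    nn,l,st,_=cv2.connectedComponentsWithStats(g); i=1+np.argmax(st[1:,4]); r=rectfit(n,l==i,26); print(n,"plate",np.round(r[0],1),np.round(r[1],1),round(r[2],2),cv2.boxPoints(r).round(1).tolist())
a=cv2.resize(im[185:235,375:435],(480,400),interpolation=cv2.INTER_CUBIC); b=cv2.resize(im[195:245,180:220],(320,400),interpolation=cv2.INTER_CUBIC)
save("crop2",np.hstack([a,b]))
E
```

```text
top slab 0.9 [ 487.2 -468.1] [ 72.8 109.1] 17.5 [[436.0, -427.0], [468.79998779296875, -531.0999755859375], [538.2999877929688, -509.20001220703125], [505.5, -405.1000061035156]]
top slab 0.67 [ 331.7 -536.1] [110.4  72.6] 65.84 [[276.0, -571.5999755859375], [342.29998779296875, -601.2999877929688], [387.5, -500.5], [321.20001220703125, -470.79998779296875]]
top slab 0.57 [ 456.1 -316.5] [107.6  70.4] 7.14 [[398.29998779296875, -288.29998779296875], [407.0, -358.1000061035156], [513.9000244140625, -344.79998779296875], [505.1000061035156, -274.8999938964844]]
top hearth 0.97 [618.9  53.7] [173.6 285.2] 75.81 [[459.3999938964844, 4.5], [735.9000244140625, -65.4000015258789], [778.4000244140625, 102.80000305175781], [501.8999938964844, 172.8000030517578]]
top apron 0.85 [251.5 343.2] [188.4 143.8] 83.3 [[169.10000610351562, 258.1000061035156], [311.8999938964844, 241.3000030517578], [333.8999938964844, 428.3999938964844], [191.10000610351562, 445.20001220703125]]
top apron 0.78 [457.5 287.6] [129.5  98.6] 71.16 [[389.8999938964844, 242.1999969482422], [483.20001220703125, 210.399993896
[... 964 characters left out ...]
9938964844, 258.6000061035156], [483.5, 209.89999389648438], [535.5, 344.5], [409.3999938964844, 393.20001220703125]]
scene apron 0.68 [ 684.9 -234.2] [ 30.3 103.9] 36.8 [[641.7000122070312, -201.6999969482422], [703.9000244140625, -284.8999938964844], [728.2000122070312, -266.79998779296875], [665.9000244140625, -183.5]]
top plate [670.8  40.8] [121.2 148.3] 75.43 [[583.7999877929688, 0.800000011920929], [727.2999877929688, -36.5], [757.7999877929688, 80.80000305175781], [614.2999877929688, 118.0999984741211]]
scene plate [671.8  41.5] [122.6 151.5] 75.53 [[583.0999755859375, 1.100000023841858], [729.9000244140625, -36.79999923706055], [760.5, 82.0], [613.7999877929688, 119.80000305175781]]
```

View pics/crop2.png

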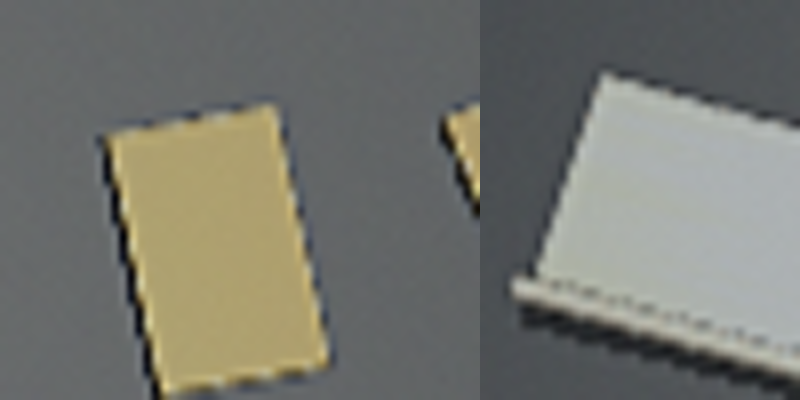

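The pictures show three tan slabs at full-picture pixels (402,216), (449,204) and (476,253). The one at (402,216) is nearest the base, at 555 mm against 675 and 627. The two apron-like plates are at (208,223), about 97x120, and (189,291), about 142x181, so (208,223) is the one meant. The crop confirms both. The hearth origin is about (623.7, 52.7) with yaw about -14.3°.

```bash
cat > to.py <<'E'
# python3 to.py x y z yaw_of_tool_x_deg  (prefix h: hearth frame, yaw relative to it)
import sys; from h import *
O=np.array([623.7,52.7]); Y=-14.3
def state():
    s=env.sense(); q=s["tool_rot"]; M=R.from_quat([q[1],q[2],q[3],q[0]]).as_matrix(); return s,M
def rowto(x,y,z,yaw):
    s,M=state(); D=M.T@((np.array([x,y,z])-s["tcp_pos"])/1000); cur=np.degrees(np.arctan2(M[1,0],M[0,0]))
    dy=(yaw-cur+180)%360-180; return D.round(4),"roll",round(-dy,1)
def hw(x,y):
    c,s_=np.cos(np.radians(Y)),np.sin(np.radians(Y)); return O+[c*x-s_*y,s_*x+c*y]
def wh(p):
    c,s_=np.cos(np.radians(Y)),np.sin(np.radians(Y)); d=np.asarray(p)[:2]-O; return np.array([c*d[0]+s_*d[1],-s_*d[0]+c*d[1]])
if __name__=="__main__":
    a=sys.argv[1:]; h=a[0]=="h"; a=[float(v) for v in (a[1:] if h else a)]
    if h: a[:2]=hw(a[0],a[1]); a[3]+=Y
    s,M=state(); print(rowto(*a),"hearth xy",wh(s["tcp_pos"]).round(1),"j6",s["joints"][5].round(2))
E
python3 to.py 431.3 -319.7 60 97.4
```

```text
(array([-0.6943,  0.5234,  0.1546]), 'roll', np.float64(-31.1)) hearth xy [-497.3  362.1] j6 -0.21
```

```bash
python3 -m jog '[{"dx":-0.694,"dy":0.523,"dz":0.10,"roll":-31},{"dx":-0.694,"dy":0.523,"dz":0.10,"roll":-31},{"dx":-0.694,"dy":0.523,"dz":0.10,"roll":-31},{"dx":-0.694,"dy":0.523,"dz":0.10,"roll":-31},{"dx":-0.694,"dy":0.523,"dz":0.10,"roll":-31},{"dx":-0.694,"dy":0.523,"dz":0.10,"roll":-31},{"dx":-0.694,"dy":0.523,"dz":0.10,"roll":-31},{"dx":-0.694,"dy":0.523,"dz":0.10,"roll":-31},{"dx":-0.694,"dy":0.523,"dz":0.10,"roll":-31},{"dx":-0.694,"dy":0.523,"dz":0.10,"roll":-31},{"dx":-0.694,"dy":0.523,"dz":0.10,"roll":-31},{"dx":-0.694,"dy":0.523,"dz":0.10,"roll":-31},{"dx":-0.694,"dy":0.523,"dz":0.12,"roll":-31},{"dx":-0.694,"dy":0.523,"dz":0.155,"roll":-31},{"dx":-0.694,"dy":0.523,"dz":0.155,"roll":-31},{"dx":-0.694,"dy":0.523,"dz":0.155,"roll":-31},{"dx":-0.694,"dy":0.523,"dz":0.155,"roll":-31},{"dx":-0.694,"dy":0.523,"dz":0.155,"roll":-31}]' 1; python3 to.py 431.3 -319.7 2.5 97.4
```

```text
time: 3.8
tcp_pos: [431.5, -318.7, 60.8]
tool_rot: [0.001, 0.66, 0.751, -0.0]
contact_force: [0.2, 0.2, -0.2]
gripper_width: 92.2
(array([-0.0009, -0.0004,  0.0583]), 'roll', np.float64(-0.0)) hearth xy [ -94.5 -407.4] j6 -2.56
```

```bash
python3 -m jog '[{"dz":0.045},{"dz":0.055},{"dz":0.058},{"dz":0.058}]' && python3 -m jog '[{"dz":0},{"dz":0},{"dz":0},{"dz":0},{"dz":0},{"dz":0}]' 0
python3 - <<'E'
from h import *
im,d=get_image("top"); r=[x for x in silhouettes("top","slab")]
for s in r:
    q=rectfit("top",s["region"],8); print(np.round(q[0],1),np.round(q[1],1),round(q[2],1))
E
```

```text
[ 331.3 -535.6] [106.9  69.5] 65.7
[ 495.5 -504.4] [47.9 77.8] 89.3
[ 499.5 -315.9] [13.2 21.1] 37.4invalid input
```

```bash
python3 -m jog '[{"dx":0,"dy":0,"dz":0.045,"roll":0},{"dx":0,"dy":0,"dz":0.055,"roll":0},{"dx":0,"dy":0,"dz":0.058,"roll":0},{"dx":0,"dy":0,"dz":0.058,"roll":0}]' && python3 -m jog '[{"dx":0,"dy":0,"dz":0,"roll":0},{"dx":0,"dy":0,"dz":0,"roll":0},{"dx":0,"dy":0,"dz":0,"roll":0},{"dx":0,"dy":0,"dz":0,"roll":0},{"dx":0,"dy":0,"dz":0,"roll":0}]' 0
```

```text
time: 4.4
tcp_pos: [431.7, -319.9, 2.7]
tool_rot: [0.001, 0.661, 0.751, -0.0]
contact_force: [0.7, -0.1, -0.2]
gripper_width: 91.9
time: 5.03
tcp_pos: [431.3, -319.5, 2.1]
tool_rot: [0.0, 0.661, 0.751, -0.0]
contact_force: [-0.7, 0.9, 5.3]
gripper_width: 67.3
```

```bash
python3 to.py h -108 0 80 90
```

```text
(array([ 0.3845,  0.1377, -0.0781]), 'roll', np.float64(21.6)) hearth xy [ -94.5 -408.2] j6 -2.56
```

```bash
python3 -m jog '[{"dx":0,"dy":0,"dz":-0.03,"roll":0},{"dx":0,"dy":0,"dz":-0.078,"roll":0},{"dx":0.05,"dy":0.018,"dz":-0.078,"roll":3},{"dx":0.11,"dy":0.04,"dz":-0.078,"roll":9},{"dx":0.17,"dy":0.061,"dz":-0.078,"roll":15},{"dx":0.23,"dy":0.083,"dz":-0.078,"roll":21.6},{"dx":0.29,"dy":0.104,"dz":-0.078,"roll":21.6},{"dx":0.345,"dy":0.124,"dz":-0.078,"roll":21.6},{"dx":0.3845,"dy":0.1377,"dz":-0.078,"roll":21.6},{"dx":0.3845,"dy":0.1377,"dz":-0.078,"roll":21.6},{"dx":0.3845,"dy":0.1377,"dz":-0.078,"roll":21.6},{"dx":0.3845,"dy":0.1377,"dz":-0.078,"roll":21.6}]'; python3 to.py h -108 0 9 90
python3 - <<'E'
from h import *
im,d=get_image("scene"); save("s1",cv2.resize(im[120:280,280:480],(800,640)[:2] if 0 else (750,600),interpolation=cv2.INTER_CUBIC))
for f in find_in("scene","slab"): print(round(f["conf"],2),w("scene",f["xyz"]).round())
E
```

```text
time: 6.52
tcp_pos: [518.6, 78.4, 79.4]
tool_rot: [-0.0, 0.79, 0.613, -0.0]
contact_force: [-0.6, -0.2, -1.5]
gripper_width: 67.4
(array([0.0011, 0.0002, 0.0704]), 'roll', np.float64(-0.1)) hearth xy [-108.2   -1.1] j6 -1.4
0.88 [ 336. -540.    7.]
0.6 [ 494. -472.   10.]
0.57 [554.  70.  87.]
```

View pics/s1.png

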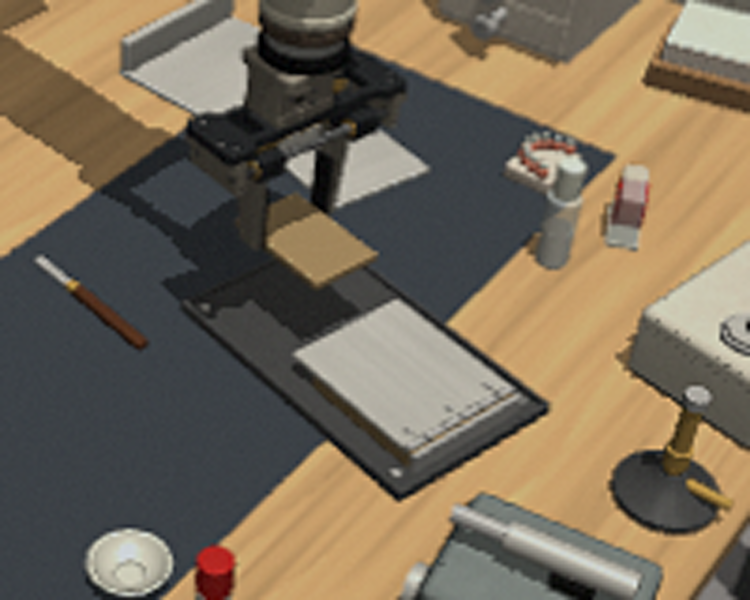

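```bash
python3 -m jog '[{"dx":0.001,"dy":0,"dz":0.04,"roll":0},{"dx":0.001,"dy":0,"dz":0.06,"roll":0},{"dx":0.001,"dy":0,"dz":0.067,"roll":0},{"dx":0.001,"dy":0,"dz":0.07,"roll":0},{"dx":0.001,"dy":0,"dz":0.07,"roll":0},{"dx":0.001,"dy":0,"dz":0.07,"roll":0}]'
python3 - <<'E'
from h import *
from to import *
im,d=get_image("top"); print(env.sense()["contact_force"].round(1),wh(env.sense()["tcp_pos"]))
for s in silhouettes("top","slab"):
    P,uv=cloud("top",d,s["region"]); print(round(s["conf"],2),P.mean(0).round(), np.array([wh(p) for p in P]).min(0).round() , np.array([wh(p) for p in P]).max(0).round())
E
```

```text
time: 7.38
tcp_pos: [519.8, 80.5, 10.5]
tool_rot: [0.001, 0.79, 0.614, 0.001]
contact_force: [0.1, -0.8, -2.2]
gripper_width: 67.4
[ 1.  -0.2 -1. ] [-107.62344269    1.28318317]
0.89 [ 488. -468.    8.] [ -55. -595.] [  49. -480.]
0.79 [ 331. -535.    8.] [-178. -703.] [ -94. -586.]
```

```bash
python3 -m jog '[{"dx":-0.0012,"dy":0.006,"dz":0.0005,"roll":0},{"dx":-0.0012,"dy":0.013,"dz":0.001,"roll":0},{"dx":-0.0012,"dy":0.020,"dz":0.001,"roll":0},{"dx":-0.0012,"dy":0.025,"dz":0.0015,"roll":0},{"dx":-0.0012,"dy":0.028,"dz":0.0015,"roll":0},{"dx":-0.0012,"dy":0.028,"dz":0.0015,"roll":0}]';  python3 to.py h -77.5 0 8.2 90
```

```text
time: 8.22
tcp_pos: [546.3, 72.4, 8.2]
tool_rot: [0.0, 0.79, 0.614, 0.0]
contact_force: [1.5, 0.3, 0.2]
gripper_width: 67.4
(array([ 0.0001,  0.0024, -0.    ]), 'roll', np.float64(-0.0)) hearth xy [-79.9  -0.1] j6 -1.41
```

```bash
python3 -m jog '[{"dx":0,"dy":0.001,"dz":0,"roll":0},{"dx":0,"dy":0.002,"dz":0,"roll":0},{"dx":0,"dy":0.003,"dz":0,"roll":0},{"dx":0,"dy":0.003,"dz":0,"roll":0}]'
```

```text
time: 8.72
tcp_pos: [548.7, 71.8, 8.1]
tool_rot: [-0.0, 0.79, 0.614, -0.0]
contact_force: [-1.9, 0.8, 2.8]
gripper_width: 67.5
```

```bash
python3 -m jog '[{"dx":0,"dy":0.001,"dz":0,"roll":0},{"dx":0,"dy":0.002,"dz":0,"roll":0},{"dx":0,"dy":0.002,"dz":0,"roll":0}]'
```

```text
time: 9.1
tcp_pos: [548.8, 71.8, 8.1]
tool_rot: [-0.002, 0.79, 0.614, -0.002]
contact_force: [-9.0, 0.7, 10.1]
gripper_width: 67.8
```

```bash
python3 -m jog '[{"dx":0,"dy":-0.002,"dz":0,"roll":0},{"dx":0,"dy":-0.002,"dz":0,"roll":0}]' && python3 -m jog '[{"dx":0,"dy":0,"dz":0,"roll":0},{"dx":0,"dy":0,"dz":0,"roll":0},{"dx":0,"dy":0,"dz":0,"roll":0},{"dx":0,"dy":0,"dz":0,"roll":0},{"dx":0,"dy":0,"dz":-0.03,"roll":0},{"dx":0,"dy":0,"dz":-0.09,"roll":0},{"dx":0,"dy":0,"dz":-0.12,"roll":0},{"dx":0,"dy":0,"dz":-0.12,"roll":0}]' 1; python3 to.py 416 299.3 90 -18.6
```

```text
time: 9.35
tcp_pos: [548.7, 71.8, 8.1]
tool_rot: [-0.0, 0.79, 0.614, -0.0]
contact_force: [-2.7, -0.3, 2.5]
gripper_width: 67.3
time: 10.35
tcp_pos: [551.1, 71.6, 131.1]
tool_rot: [0.002, 0.79, 0.614, 0.002]
contact_force: [-0.0, 0.0, -0.9]
gripper_width: 91.9
(array([ 0.1873, -0.1874,  0.0401]), 'roll', np.float64(94.3)) hearth xy [-75.    0.3] j6 -1.41
```

```bash
python3 -m jog '[{"dx":0.03,"dy":-0.03,"dz":0,"roll":10.5},{"dx":0.06,"dy":-0.06,"dz":0,"roll":21},{"dx":0.09,"dy":-0.09,"dz":0,"roll":31.5},{"dx":0.12,"dy":-0.12,"dz":0,"roll":42},{"dx":0.15,"dy":-0.15,"dz":0,"roll":52.5},{"dx":0.175,"dy":-0.175,"dz":0,"roll":63},{"dx":0.187,"dy":-0.187,"dz":0.02,"roll":73.5},{"dx":0.187,"dy":-0.187,"dz":0.04,"roll":84},{"dx":0.187,"dy":-0.187,"dz":0.04,"roll":94.3},{"dx":0.187,"dy":-0.187,"dz":0.04,"roll":94.3},{"dx":0.187,"dy":-0.187,"dz":0.04,"roll":94.3},{"dx":0.187,"dy":-0.187,"dz":0.04,"roll":94.3}]'
python3 - <<'E'
from h import *
from to import *
im,d=get_image("top"); 
for s in silhouettes("top","slab"):
    r=rectfit("top",s["region"],14); print(round(s["conf"],2),np.round(r[0]),np.round(r[1],1),round(r[2],1),wh(r[0]).round(1))
a=cv2.resize(im[110:270,160:340],(788 if 0 else 675,600),interpolation=cv2.INTER_CUBIC); save("t2",a)
print(rowto(416,299.3,8,-18.6))
E
```

```text
time: 11.85
tcp_pos: [413.8, 299.1, 88.0]
tool_rot: [-0.0, 0.987, -0.161, 0.0]
contact_force: [-0.0, -0.6, -0.2]
gripper_width: 92.0
0.93 [561.  68.] [70.6 86.2] 75.2 [-64.3  -0.3]
0.8 [ 328. -534.] [111.6  73.1] 64.4 [-141.6 -641.4]
0.59 [ 486. -467.] [ 70.4 106.9] 17.1 [  -5.3 -537.2]
0.34 [603. 400.] [69.9 51.8] 87.6 [-105.4  331.7]
(array([ 0.0019, -0.0008,  0.0802]), 'roll', np.float64(0.0))
```

View pics/t2.png

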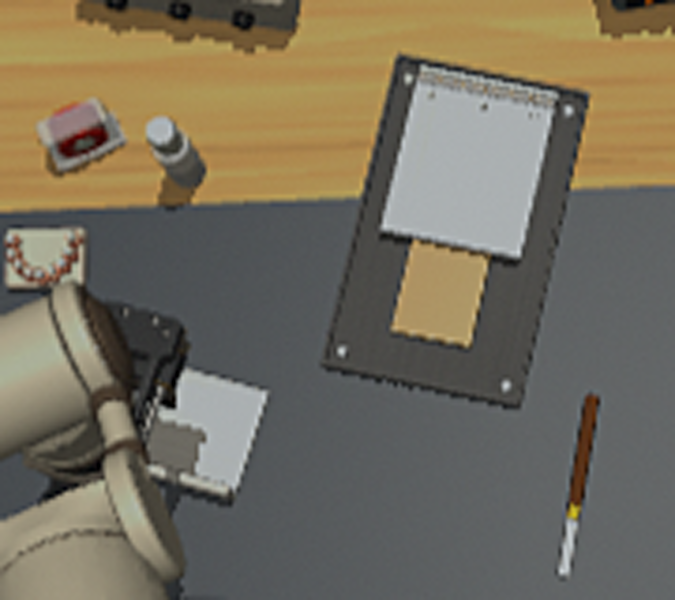

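```bash
python3 -m jog '[{"dx":0.002,"dy":-0.001,"dz":0.05,"roll":0},{"dx":0.002,"dy":-0.001,"dz":0.073,"roll":0},{"dx":0.002,"dy":-0.001,"dz":0.0815,"roll":0},{"dx":0.002,"dy":-0.001,"dz":0.0815,"roll":0},{"dx":0.002,"dy":-0.001,"dz":0.0815,"roll":0}]' && python3 -m jog '[{"dx":0,"dy":0,"dz":0,"roll":0},{"dx":0,"dy":0,"dz":0,"roll":0},{"dx":0,"dy":0,"dz":0,"roll":0},{"dx":0,"dy":0,"dz":0,"roll":0},{"dx":0,"dy":0,"dz":0,"roll":0},{"dx":0,"dy":0,"dz":0,"roll":0},{"dx":0,"dy":0,"dz":0,"roll":0}]' 0
```

```text
time: 12.58
tcp_pos: [417.2, 300.0, 7.9]
tool_rot: [-0.001, 0.987, -0.162, 0.001]
contact_force: [0.6, -0.4, -0.2]
gripper_width: 92.4
time: 13.45
tcp_pos: [416.0, 299.5, 6.6]
tool_rot: [0.0, 0.987, -0.162, -0.0]
contact_force: [-0.1, 0.2, 0.3]
gripper_width: 23.6
```

Still closing; a few more rows.

```bash
python3 -m jog '[{"dx":0,"dy":0,"dz":0,"roll":0},{"dx":0,"dy":0,"dz":0,"roll":0},{"dx":0,"dy":0,"dz":0,"roll":0},{"dx":0,"dy":0,"dz":0,"roll":0}]' 0 && python3 -m jog '[{"dx":0,"dy":0,"dz":-0.02,"roll":0},{"dx":0,"dy":0,"dz":-0.05,"roll":0},{"dx":0,"dy":0,"dz":-0.08,"roll":0},{"dx":0,"dy":0,"dz":-0.08,"roll":0},{"dx":0,"dy":0,"dz":-0.08,"roll":0}]'
python3 - <<'E'
from h import *
from to import *
s,M=state(); print("yaw",np.degrees(np.arctan2(M[1,0],M[0,0])))
im,d=get_image("top"); 
for q in silhouettes("top","apron"):
    P,uv=cloud("top",d,q["region"]); print(round(q["conf"],2),P.mean(0).round(),len(P))
    if abs(P[:,1].mean()-290)<40:
        L=(P-s["tcp_pos"])@M; r=cv2.minAreaRect(L[:,:2].astype(np.float32)); print("toolframe x,y pct",np.percentile(L,[1,99],axis=0).round(1),r)
        A=np.c_[L[:,:2],np.ones(len(L))]; k=L[:,0]>15; c=np.linalg.lstsq(A[k],L[k,2],rcond=None)[0]; print("plane",c.round(3),k.sum())
im,d=get_image("scene"); save("s3",cv2.resize(im[90:220,300:480],(720,520),interpolation=cv2.INTER_CUBIC))
E
python3 to.py h -138 0 90 0
```

```text
time: 13.95
tcp_pos: [416.0, 299.5, 6.6]
tool_rot: [-0.0, 0.987, -0.162, -0.0]
contact_force: [0.5, 0.6, -0.1]
gripper_width: 8.5
time: 14.58
tcp_pos: [415.1, 299.0, 85.2]
tool_rot: [0.001, 0.987, -0.162, -0.001]
contact_force: [-0.0, -0.1, -1.5]
gripper_width: 8.7
yaw -18.61009029539446
0.82 [450. 256.  85.] 682
toolframe x,y pct [[ -3.3 -30.1 -51.1]
 [104.5  60.2  87.6]] ((50.945457458496094, 14.20218276977539), (96.45958709716797, 113.21588897705078), 86.24292755126953)
plane [ 0.223 -0.107 -7.196] 560
0.68 [268. 282.  17.] 303
toolframe x,y pct [[-253.6  -62.9 -422.6]
 [ -88.   160.4   87.6]] ((-155.7362060546875, 49.604454040527344), (277.41375732421875, 128.83885192871094), 72.20527648925781)
plane [0. 0. 0.] 0
(array([ 0.1389,  0.1771, -0.0051]), 'roll', np.float64(-4.3)) hearth xy [-263.2  187. ] j6 0.71
```

View pics/s3.png

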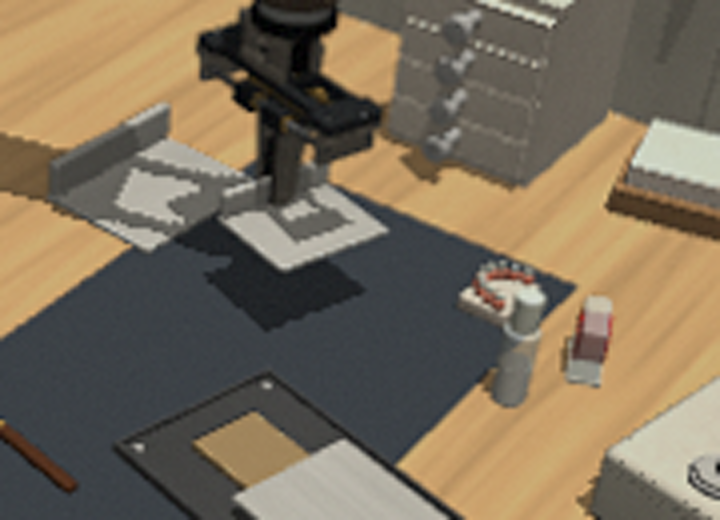

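```bash
python3 to.py h -122 0 85 0; python3 -m jog '[{"dx":0.03,"dy":0.035,"dz":0,"roll":-1},{"dx":0.06,"dy":0.07,"dz":0,"roll":-2},{"dx":0.09,"dy":0.105,"dz":0,"roll":-3},{"dx":0.12,"dy":0.14,"dz":0,"roll":-4.3},{"dx":0.145,"dy":0.165,"dz":0,"roll":-4.3},{"dx":0.1546,"dy":0.1757,"dz":0,"roll":-4.3},{"dx":0.1546,"dy":0.1757,"dz":0,"roll":-4.3},{"dx":0.1546,"dy":0.1757,"dz":0,"roll":-4.3},{"dx":0.1546,"dy":0.1757,"dz":0,"roll":-4.3}]'
python3 - <<'E'
from h import *
from to import *
s,M=state(); print("yaw",np.degrees(np.arctan2(M[1,0],M[0,0])),wh(s["tcp_pos"]),rowto(*hw(-122,0),24,Y))
for n in("top","scene"):
    im,d=get_image(n); P,uv=cloud(n,d); L=(P-s["tcp_pos"])@M
    k=(L[:,0]>22)&(L[:,0]<86)&(abs(L[:,1])<55)&(abs(L[:,2])<18)
    K=L[k]
    for _ in range(5):
        A=np.c_[K[:,:2],np.ones(len(K))]; c=np.linalg.lstsq(A,K[:,2],rcond=None)[0]; e=K[:,2]-A@c; K=K[abs(e)<2.5*np.std(e)]
    print(n,"plane",c.round(3),len(K),e.std())
    k=(L[:,0]>-10)&(L[:,0]<120)&(abs(L[:,1])<90)&(abs(L[:,2])<20); print(np.percentile(L[k],[1,99],axis=0).round(1))
E
```

```text
(array([ 1.549e-01,  1.759e-01, -1.000e-04]), 'roll', np.float64(-4.3)) hearth xy [-263.2  187. ] j6 0.71
time: 15.85
tcp_pos: [505.9, 84.7, 86.4]
tool_rot: [-0.0, 0.992, -0.124, -0.0]
contact_force: [-0.6, -0.6, -1.6]
gripper_width: 8.6
yaw -14.219939610414334 [-122.04762739    1.9177166 ] (array([0.0001, 0.0019, 0.0624]), 'roll', np.float64(0.1))
top plane [ 1.000e-03 -1.100e-02  2.199e+00] 203 3.134421253174323
[[ -3.2  24.3 -15.3]
 [ 90.9  59.4   9.3]]
scene plane [-1.000e-03  2.000e-03  2.527e+00] 423 1.6415191920996732
[[  1.5 -60.7 -18.9]
 [ 92.8  58.6   6.9]]
```

```bash
python3 -m jog '[{"dx":0,"dy":0.002,"dz":0.035,"roll":0},{"dx":0,"dy":0.002,"dz":0.055,"roll":0},{"dx":0,"dy":0.002,"dz":0.062,"roll":0},{"dx":0,"dy":0.002,"dz":0.064,"roll":0},{"dx":0,"dy":0.002,"dz":0.0645,"roll":0},{"dx":0,"dy":0.002,"dz":0.0645,"roll":0},{"dx":0,"dy":0.002,"dz":0.0645,"roll":0}]'; python3 to.py h -90.5 0 21 0
```

```text
time: 16.82
tcp_pos: [506.4, 81.7, 22.6]
tool_rot: [-0.0, 0.992, -0.125, 0.0]
contact_force: [-0.8, -0.3, -0.8]
gripper_width: 8.8
(array([ 0.0303, -0.0009,  0.0016]), 'roll', np.float64(-0.0)) hearth xy [-120.8   -0.9] j6 0.17
```

```bash
python3 -m jog '[{"dx":0,"dy":-0.001,"dz":0.001,"roll":0},{"dx":0.005,"dy":-0.001,"dz":0.0012,"roll":0},{"dx":0.01,"dy":-0.001,"dz":0.0012,"roll":0},{"dx":0.015,"dy":-0.001,"dz":0.0012,"roll":0},{"dx":0.02,"dy":-0.001,"dz":0.0012,"roll":0},{"dx":0.024,"dy":-0.001,"dz":0.0012,"roll":0},{"dx":0.026,"dy":-0.001,"dz":0.0012,"roll":0},{"dx":0.026,"dy":-0.001,"dz":0.0012,"roll":0}]'; python3 to.py h -90.5 0 20.6 0
python3 - <<'E'
from h import *
im,d=get_image("scene"); save("s4",cv2.resize(im[170:260,310:450],(780,501),interpolation=cv2.INTER_CUBIC))
E
```

```text
time: 17.82
tcp_pos: [531.5, 76.2, 20.9]
tool_rot: [-0.0, 0.992, -0.125, -0.0]
contact_force: [0.2, -0.8, -1.9]
gripper_width: 8.9
(array([ 0.0047, -0.    ,  0.0003]), 'roll', np.float64(-0.0)) hearth xy [-95.2  -0. ] j6 0.17
```

View pics/s4.png

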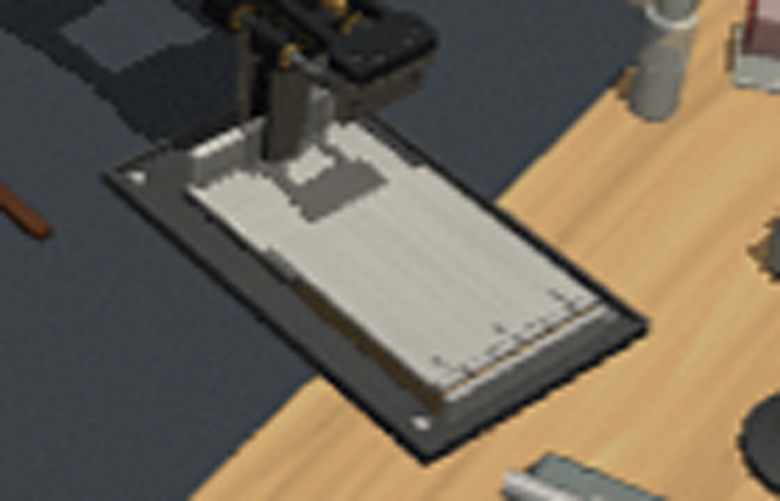

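The apron flange runs under the back plate at about (290,260) in the crop, and the plate lies flat. I'll push it home.

```bash
python3 -m jog '[{"dx":0.002,"dy":0,"dz":0.0003,"roll":0},{"dx":0.004,"dy":0,"dz":0.0003,"roll":0},{"dx":0.005,"dy":0,"dz":0.0003,"roll":0},{"dx":0.006,"dy":0,"dz":0.0003,"roll":0},{"dx":0.006,"dy":0,"dz":0.0003,"roll":0}]'; python3 to.py h -90.5 0 20.6 0
```

```text
time: 18.5
tcp_pos: [535.2, 75.4, 20.6]
tool_rot: [-0.0, 0.992, -0.124, -0.003]
contact_force: [-9.4, 0.9, 8.1]
gripper_width: 8.4
(array([ 0.0008,  0.0001, -0.    ]), 'roll', np.float64(0.0)) hearth xy [-91.3   0.1] j6 0.17
```

```bash
python3 -m jog '[{"dx":-0.001,"dy":0,"dz":0.001,"roll":0},{"dx":-0.001,"dy":0,"dz":0.002,"roll":0},{"dx":-0.001,"dy":0,"dz":0.002,"roll":0},{"dx":-0.001,"dy":0,"dz":0.002,"roll":0}]'
```

```text
time: 19.0
tcp_pos: [535.3, 75.3, 20.6]
tool_rot: [0.0, 0.992, -0.124, -0.002]
contact_force: [-13.1, 1.0, 19.5]
gripper_width: 8.9
```

```bash
python3 -m jog '[{"dx":-0.001,"dy":0,"dz":0,"roll":0},{"dx":-0.001,"dy":0,"dz":0,"roll":0},{"dx":-0.001,"dy":0,"dz":0,"roll":0}]'
python3 - <<'E'
from h import *
from to import *
ims={}
for n in("top","scene"):
    im,d=get_image(n); ims[n]=im; P,uv=cloud(n,d); H=np.array([wh(p) for p in P[:,:2]])
    def fit(k):
        K=np.c_[H[k],P[k,2]]
        for _ in range(6):
            A=np.c_[K[:,:2],np.ones(len(K))]; c=np.linalg.lstsq(A,K[:,2],rcond=None)[0]; e=K[:,2]-A@c; K=K[abs(e)<2.5*e.std()]
        return c.round(4),round(float(np.median(K[:,2])),1),len(K)
    print(n,"plate",fit((H[:,0]>-20)&(H[:,0]<100)&(abs(H[:,1])<54)&(abs(P[:,2]-26)<12)))
    k=(H[:,0]>-80)&(H[:,0]<-32)&(abs(H[:,1])<54)&(abs(P[:,2]-18)<12); print(" flange",fit(k),"before", "y", np.percentile(H[(H[:,0]>-80)&(H[:,0]<-35)&(abs(P[:,2]-18)<5)&(abs(H[:,1])<75),1],[2,98]))
    for k in("glue","dropper","jaw","waxbox","dispenser","waxknife","dish"):
        f=find_in(n,k)[:1]; print(k,[w(n,q["xyz"]).round() for q in f])
save("s5",cv2.resize(ims["scene"][160:260,300:450],(750,500),interpolation=cv2.INTER_CUBIC))
E
```

```text
time: 19.38
tcp_pos: [535.3, 75.3, 20.6]
tool_rot: [0.0, 0.992, -0.124, -0.0]
contact_force: [-8.5, 1.1, 15.7]
gripper_width: 8.5
top plate (array([-1.80000e-03,  2.00000e-04,  2.68237e+01]), 26.8, 634)
 flange (array([-1.84000e-02,  3.12000e-02,  1.89176e+01]), 18.8, 130) before y [-59.28947761  11.02134374]
glue [array([ 700., -265.,   87.])]
dropper [array([669., 275.,  73.])]
jaw [array([602., 399.,  17.])]
waxbox [array([ 662., -407.,   28.])]
dispenser [array([704., 365.,  48.])]
waxknife [array([400., -41.,   9.])]
dish [array([ 622., -257.,   15.])]
scene plate (array([-2.70000e-03, -1.80000e-03,  2.61666e+01]), 26.0, 888)
 flange (array([5.40000e-03, 3.90000e-03, 1.83966e+01]), 18.1, 314) before y [-57.41009517  60.08014652]
glue [array([ 713., -273.,   68.])]
dropper [array([685., 271.,  60.])]
jaw [array([610., 384.,  13.])]
waxbox [array([ 678., -418.,   28.])]
dispenser [array([715., 347.,  37.])]
waxknife [array([674.,  42.,  28.])]
dish [array([ 619., -248.,   15.])]
```

View pics/s5.png

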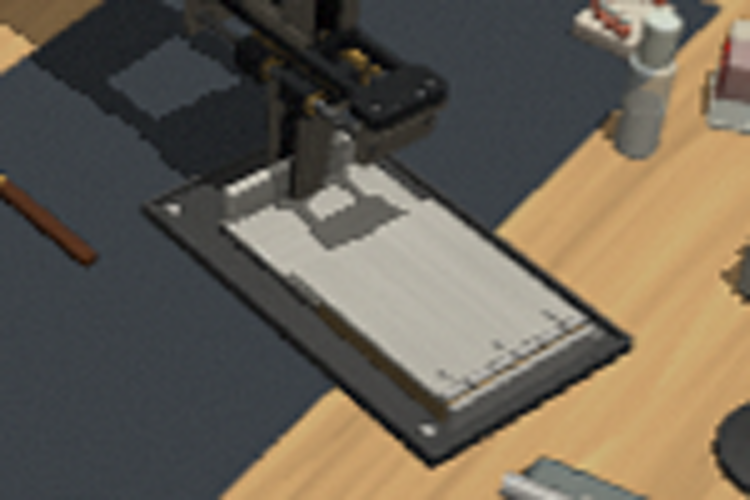

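```bash
python3 -c "
from bench import env
print(env.sense()['contact_force']); print(env.close_job())"
```

```text
[-8.99683254  1.24226161 15.81753837]
the job is handed in; nothing more can be done
None
```

I fitted both parts and handed the job in at about 20 s of the 51 s allowed, with the gripper still holding the apron down. No verdict is reported, so what follows rests on my own checks.

- **Slab:** I picked the slab nearest the base, at pixel (402,216), laid it in the tray and slid it until it pressed on the block (about 9 N). After release the top camera put it 0.3 mm off centre and in line with the hearth.
- **Apron:** I pinched the smaller plate, at pixel (208,223), by its lip and slid it under the back plate until it stopped. It stopped with the lip at x = -91.3 mm, against -90.5 mm nominal, so the back edge is about 1 mm from the block.
- **Final state:** The fingers press down with about 16 N. The scene camera shows the flange flat to about 0.005 rad at 18 mm height, spanning about ±59 mm. The back plate is flat at 26 mm (slope under 0.003 rad).
- **Everything else:** All other objects were found within a few mm of where they started.

**Disagreements:**
- The top camera's flange slope came out at 0.03 rad, but the arm hides most of the flange there and the fit was noisy, so I used the scene camera's value.
- The scene camera also mis-reported the wax knife as lying on the hearth. The top camera and the picture show it hasn't moved.

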